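# Close a rivet in the guarded bench press

### The arm

A 7-joint arm with a two-finger parallel gripper is mounted at the origin on the work surface; the furniture and walls round the work are solid. World frame = base frame: x ahead of the robot, y to its left, z up, the work surface at z = 0. Lengths are in m, angles in degrees, forces in N, time in s.
With the tool pointing down it reaches from about 0.35 to 0.9 m from the base axis. Payload 19.9 kg.
Tool frame: the origin (TCP) lies on the centre line of the jaws, within the pads' length; the fingertips stand 11 mm ahead of it and the grasp point (between the pads) lies 8 mm behind it; z points along the fingers, y is the line along which they close (so a half turn about z gives the same grasp; the last joint's range is limited). The gripper opens to 85 mm and grips with 20 to 120 N. Pads are 22 mm wide; open, the fingers measure 114 mm over their backs; the gripper's body (76 mm by 85 mm) begins 54 mm behind the grasp point. The pads swing forward as they close: fully open they stand 13 mm farther back than shut.
Start: joints at [70.789, 23.915, -0.59, 92.452, 0.269, 63.638, -3.037], TCP at [0.181, -0.598, 0.242] pointing down, gripper open.
Joint ranges: [-161.28, 161.28], [-22.2, 115.67], [-73.04, 71.86], [3.21, 147.25], [-68.34, 248.33], [10.77, 114.83], [-161.83, 161.83]. Speed limits (degrees/s): [108.29, 108.29, 136.94, 136.94, 172.46, 172.46, 172.46].

### API

Orientations are given as a 3x3 rotation matrix whose columns are the frame's x, y, z axes.
In Python, from plant import ctrl, imaging, job gives the robot as it stands. The module is installed in compiled form; this text tells all that it offers.
- The arm moves only by the tool move_arm, never from a script. Its argument "steps" is a list of rows, each a list of 3 entries, a list of its own where there are three numbers: the gripper's target within -1 to 1 (shut at 1, half-way at 0, fully open at -1), then the shift along the world's x, y, z in mm, then the turn about the world's z in rad. In form: [[jaw, [tx, ty, tz], yaw], ...]. A call has 1 to 10 rows; each row shifts and turns the commanded pose from where the row before left it; what a row does not reach is not made up. A row lasts 1/8 s, in which the tool goes at most 62.5 mm and 10.7 degrees, less where a joint would pass 70% of its speed; a pose out of reach is approached as far as the arm can. A call is refused whole if a number of a shift passes 62.5 or a number of a turn 0.188, either way. A call with a gripper value outside its range is refused whole. The fingers move at their own pace and stop on an object; "grip_force" is the grip in N (left out, the last holds). Time passes only in rows, so rows that do not move let the fingers close. It gives the time, the measured TCP pose, the force, the opening and the grip force at its end, in the units of the state.
- ctrl.state(): the state, without advancing time (a new reading comes with each control period).
- imaging.grab_frame(name): name is "side" or "top"; returns the picture (384x512x3 uint8, red, green, blue); there is no depth.
- imaging.camera_params(name): a dict with "K" (3x3 intrinsics, pixels), "rvec" (rotation vector, rad) and "tvec" (3), from world to camera coordinates, as OpenCV has them. Camera axes: x right, y down, z forward; pixel columns grow to the right and rows downward; lengths in m; the calibration is good to about 2 mm. A picture is of the moment at which its call begins. camera_params takes no time and is no camera call.
- job.hand_in(): hands the job in; it is judged then, once.
The state is a dict: "time": time; "joint_positions": joint angles; "qd": joint speeds; "tau": joint torques, N m; "tool_pos": TCP position; "ee_rot": TCP orientation; "contact_force": force on the tool from outside, world axes, zero at the start; "moment": the same for the moment, N m; "grip_width": finger opening in m; "grip_force": force on a finger pad.
Only numpy, scipy, OpenCV 4.12 (cv2) and the standard library are available. Lean on these libraries where they do the work, as an engineer would, in place of code of your own. Each camera call takes 0.05 s, during which the arm holds its last target. There are 200 camera calls.

### The job

Close the brass rivet in the bench press using only closed fingertips: push the die slide by its upright lip along its rails, fully home against the end stop, so that the rivet stands under the ram. Then reach down through the guard window without touching the guard, press the lever pad all the way down, hold it there a moment, and let the lever come fully up again. Pinch and lift nothing, and leave the things lying round the press where they are.

Things in the scene. Friction and masses are not known exactly. Their poses are not given: they have to be found in the camera images.
- press: Grey bench press fixed to the table, at varying places and yaws (10 deg). Origin on the table under the ram; +x: from its front to the column, +y: its left. Bed 120 mm wide, x -220 to 90 mm, top at z 20; two rails (inner faces y +/-36.5, tops z 34) lead to an end stop. Column, head: x -24 to 90, y -31 to 95, up to z 140. Lever pivot at y 70, z 125; pad at y -150. Guard on its -y side.
- push_lip (a point): Centre of the front face (the slide's -x face) of the die slide's upright aluminium lip; the point's +x is the direction of pushing. Lip 56 mm wide, 8 mm thick; its top is 15 mm above this point, the bed 27 mm below it. Fully home, this point is at x -115, y 0, z 47 mm in the press's frame; at the start it is 50 to 75 mm short of that.
- die_slide: Loose aluminium plate, 150 x 70 x 12 mm, 0.3 to 0.55 kg, lying on the bed between the rails with 1.5 mm play on each side; it has the upright push lip at its front end and the rivet in a steel nest. Origin on its underside, under the rivet; +x is the direction of pushing. Fully home it lies at x 0, y 0, z 20 mm in the press's frame. To be pushed, never lifted.
- guard: Fixed guard round the lever pad: steel top frame (4 mm sheet, 128 mm in x by 136 mm in y, upper face 146 mm above the table), steel posts, clear panels in front, behind and at the right. Origin and axes are the press's; its middle is at y -150 mm. It must not be touched.
- window_center (a point): Centre of the open window in the guard's top frame, at the frame's upper face, 146 mm above the table. The window looks straight up and is 80 mm along the press's x by 92 mm along the press's y. Axes are the press's.
- lever_pad (a point): Centre of the upper face of the rubber-faced lever pad (40 x 42 mm), below the middle of the window; at rest 6 mm below the guard's upper face. Pressed fully it goes down 26 mm. The spring pushes back with about 3 to 5 N at the pad; closing the rivet adds about 1.5 N. The pivot axis lies along the press's x, 220 mm to its +y side.
- press_lever (a joint): Angle of the lever in rad: 0 up at rest, 0.12 fully down at its stop. It springs back up by itself. It drives the ram down 0.07 m per rad.
- rivet_cap (a joint): How far the rivet's cap (brass, 16 mm wide) has been pressed onto its post, in m: 0 open, about 0.0044 when the lever has been pressed fully down with the slide home. It stays where it is pressed.
- rivet_tin: Bystander: red tin box, 70 x 121 x 34 mm, in front of the guard. Origin under its centre.
- mallet_poly: Bystander: mallet with wooden handle, 90 x 257 x 62 mm, at the left of the press. Origin under its centre.
- pattern_weight_1: Bystander: steel disc, 50 mm wide, 24 mm high, left of the bed's front end. Origin under its centre.
- punch_1: Bystander: steel punch lying on its side, 93 mm long, 12 mm thick, at the right of the guard. Origin under its centre.
- bobbin_0: Bystander: bobbin, 25 mm wide, 12 mm high, left of the bed. Origin under its centre.
- wax_block: Bystander: block of wax, 30 x 46 x 19 mm, right of the tin. Origin under its centre.
Not all that is in view belongs to the job. Of the things like the die_slide, leave any that is orange; of the rest the larger one is meant.

How it is judged (in metres and radians):
On the way, in this order (a step that is already met when the one before it is completed fails the run):
1. The die slide is fully home against the end stop, with the rivet still open and the lever up (x of die_slide in the frame of press above -0.003 m and value of joint rivet_cap below 0.001 m and value of joint press_lever below 0.02 rad), for 0.2 s.
2. The lever is fully down and has closed the rivet under the ram (value of joint press_lever above 0.108 rad and value of joint rivet_cap above 0.0033 m and x of die_slide in the frame of press above -0.003 m), for 0.3 s.
At the end, for the whole second after the job is handed in: The rivet's cap is pressed down by at least 3.3 mm, the lever is up again (below 0.02 rad), and the die slide rests on the bed within 3 mm of fully home (value of joint rivet_cap above 0.0033 m and value of joint press_lever below 0.02 rad and x of die_slide in the frame of press above -0.003 m and z of die_slide in the frame of press below 0.022 m and linear speed of die_slide below 0.01 m/s); the robot touches nothing.
It fails at once if The guard is touched (contact force between guard and anything else above 1 N).
It fails at once if The die slide is lifted or tipped (z of die_slide in the frame of press above 0.027 m or angle between die_slide's own z axis and vertical above 0.1 rad).
It fails at once if The lever is pressed while the die slide is not home (value of joint press_lever above 0.04 rad and x of die_slide in the frame of press below -0.005 m).
It fails at once if A bystander is moved by more than 15 mm (distance of any of rivet_tin, mallet_poly, pattern_weight_1, punch_1, bobbin_0, wax_block from where it was at the start of the episode above 0.015 m).
It also fails if it takes over 45 s, if anything falls off the work surface, if the arm or the gripper's body presses on something with over 40 N, if the wrist force passes 120 N, or if a joint passes its speed limit or range.

## Working session

There is one attempt and no reset: what is moved stays moved. The work goes in short steps, Python scripts to look and compute and a tool call to move; the robot and the scene stay as the last step left them, time stands still between calls to the robot, and variables do not carry over. Pictures are saved under pics/ and viewed, at most 10 in all, crops included, and the job is handed in when it is done.

Besides the shell and the picture viewer there is one more tool, called after "Emit:" as name(argument=value, ...) on one line, values as JSON. move_arm: Moves the arm, as the interface text tells. Its arguments: {"type":"object","properties":{"steps":{"type":"array","items":{"type":"array"}},"grip_force":{"type":"number"}},"required":["steps"]}

```bash
mkdir -p pics
cat > h.py <<'E'
import numpy as np, cv2
from plant import ctrl, imaging, job
def cam(n):
    p=imaging.camera_params(n); K=np.array(p["K"],float); R=cv2.Rodrigues(np.array(p["rvec"],float))[0]; t=np.array(p["tvec"],float).ravel(); return K,R,t
def px(n,u,v,z):
    K,R,t=cam(n); d=R.T@np.linalg.solve(K,[u,v,1]); c=-R.T@t; return c+d*(z-c[2])/d[2]
def proj(n,P):
    K,R,t=cam(n); q=(np.atleast_2d(P)@R.T+t)@K.T; return q[:,:2]/q[:,2:]
def save(n,f,crop=None,s=1):
    im=imaging.grab_frame(n)[:,:,::-1]
    if crop: a,b,c,d=crop; im=im[b:d,a:c]
    cv2.imwrite(f,cv2.resize(im,None,fx=s,fy=s,interpolation=cv2.INTER_CUBIC))
E
python3 - <<'E'
from h import *
save("top","pics/t1.png",None,1.55); save("side","pics/s1.png",None,1.55)
for n in("top","side"):
    K,R,t=cam(n); print(n,-R.T@t,R[2],K[0,0])
s=ctrl.state(); print(s["tool_pos"],s["ee_rot"],s["time"],s["contact_force"])
E
```

```text
top [0.38996982 0.10196255 1.16486843] [ 0.11022799  0.00848886 -0.99387008] 409.58082526678123
side [0.36630468 0.88211545 0.84629172] [ 0.10891495 -0.720632   -0.68470947] 397.3769692680265
[ 0.18089009 -0.59793565  0.24171038] [[ 9.57153764e-01  2.89579872e-01 -4.12491673e-04]
 [ 2.89580151e-01 -9.57153199e-01  1.04410079e-03]
 [-9.24671509e-05 -1.11881440e-03 -9.99999370e-01]] 0.1 [ 0.05129332  0.44142928 -0.07038936]
```

View pics/t1.png

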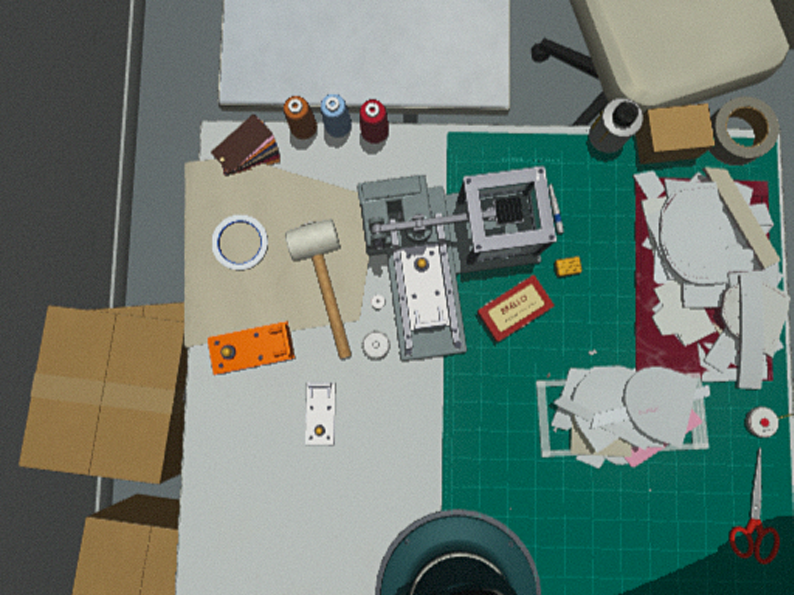

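View pics/s1.png

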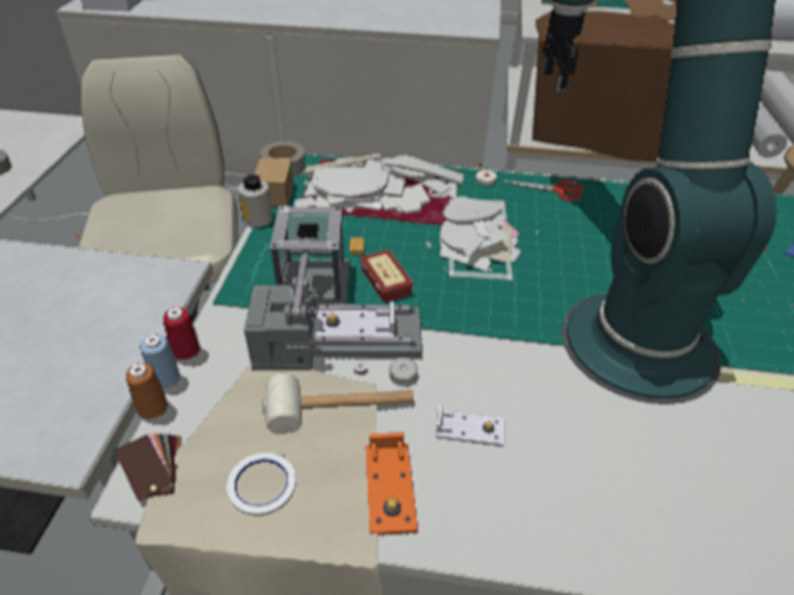

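The slide-like things in the top view are an orange one at (250,347), a small one at (320,413) and a larger aluminium one on the press bed at (423,290). The one on the bed is meant: it isn't orange and it's the larger of the other two. I'll confirm that in an enlarged crop.

Run:
```python
from h import *
save("top","pics/t2.png",(225,105,365,235),4.6)
save("side","pics/s2.png",(150,125,280,240),5)
```

```text
(no output)
```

View pics/t2.png

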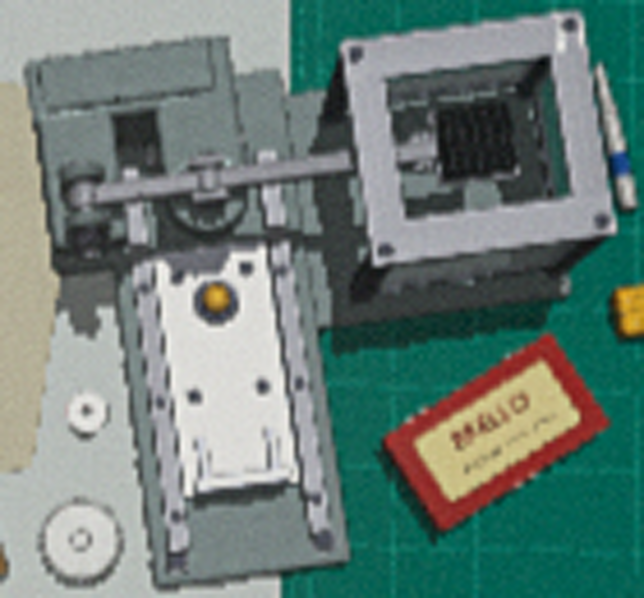

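View pics/s2.png

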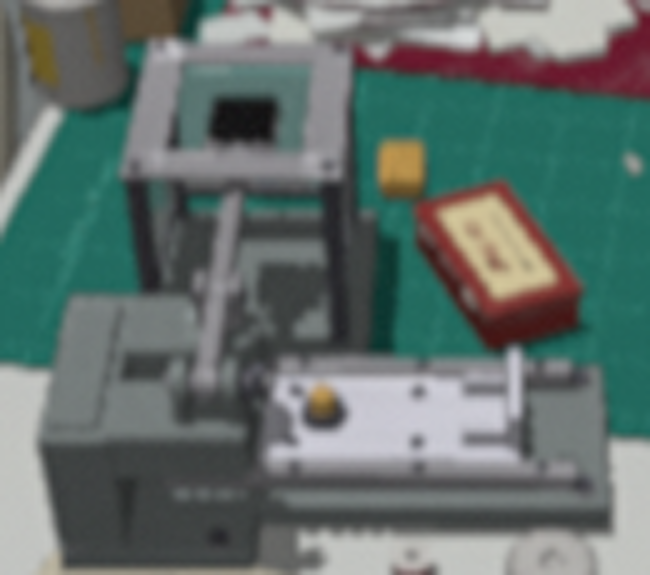

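The crops confirm the slide on the bed: white plate, nest and rivet, with the lip top at about (192,490)–(298,480) in the top crop. In the same crop the guard's outer corners are (343,42), (582,12), (615,230) and (374,265). Next I'll fit the press pose.

```bash
cat > fit.py <<'E'
from h import *
from scipy.optimize import least_squares
T=[(343,42,64,-82,146),(582,12,64,-218,146),(615,230,-64,-218,146),(374,265,-64,-82,146),(388,82,40,-104,146),(553,62,40,-196,146),(575,212,-40,-196,146),(403,237,-40,-104,146),(157,587,-220,60,20),(350,563,-220,-60,20)]
S=[(148,42,64,-218,146),(355,45,-64,-218,146),(122,178,64,-82,146),(350,180,-64,-82,146),(605,370,-220,-60,20),(612,512,-220,60,20)]
def uv(a,s,o): return (np.array(a)[:,:2]+.5)/s-.5+o
ut=uv(T,4.6,(225,105)); us=uv(S,5,(150,125))
pt=np.array(T)[:,2:]/1e3; ps=np.array(S)[:,2:]/1e3
def W(q,P):
    c,s=np.cos(q[2]),np.sin(q[2]); P=np.atleast_2d(P); return P@np.array([[c,s,0],[-s,c,0],[0,0,1]])+[q[0],q[1],0]
def res(q,k=2):
    a=(proj("top",W(q,pt))-ut); b=proj("side",W(q,ps))-us
    return np.vstack([a,b] if k==2 else [a] if k==0 else [b])
if __name__=="__main__":
    for k in (0,1,2):
        r=least_squares(lambda q:res(q,k).ravel(),[.65,0,.15],loss="soft_l1"); print(k,r.x,np.degrees(r.x[2]))
    print(res(r.x).round(1).tolist())
    q=r.x; np.save("q.npy",q)
    c,s=np.cos(q[2]),np.sin(q[2])
    def inv(p): d=p-[q[0],q[1],0]; return [c*d[0]+s*d[1],-s*d[0]+c*d[1],d[2]]
    for a in [(192,490),(298,479),(215,298)]:
        u=uv([a],4.6,(225,105))[0]; print("top",np.round(inv(px("top",*u,.062)),4))
    u=uv([(521,347)],5,(150,125))[0]; print("side lip top front",np.round(inv(px("side",*u,.062)),4))
    for P in([0,-.15,.14],[-.115,0,.047],[-.19,0,.047]): print(P,W(q,P).round(4))
E
python3 fit.py
```

```text
0 [0.63322868 0.08068131 0.14653928] 8.396082387990457
1 [0.63163234 0.08498633 0.15068547] 8.633641292846141
2 [0.63293194 0.08133221 0.14656436] 8.397519522373095
[[-0.5, 0.5], [0.2, 0.4], [0.7, 1.8], [-0.3, 1.0], [-0.5, -0.2], [-0.6, -0.3], [-0.7, -2.4], [0.7, -3.3], [-1.0, 0.5], [-0.2, 0.2], [0.8, -0.3], [0.2, -0.4], [-0.1, -1.0], [-1.4, -0.9], [-0.1, -1.0], [-0.0, -0.6]]
top [-0.1661  0.0297  0.062 ]
top [-0.1676 -0.0328  0.062 ]
top [-0.0549  0.0015  0.062 ]
side lip top front [-0.168  -0.0293  0.062 ]
[0, -0.15, 0.14] [[ 0.6548 -0.0671  0.14  ]]
[-0.115, 0, 0.047] [[0.5192 0.0645 0.047 ]]
[-0.19, 0, 0.047] [[0.445  0.0536 0.047 ]]
```

```bash
sed -i 's/(575,212,-40,-196,146),(403,237,-40,-104,146),//' fit.py; python3 fit.py
python3 - <<'E'
from fit import *
q=np.load("q.npy"); s=ctrl.state(); t=s["tool_pos"]
for P in([-.2,0,.24],[-.126,0,.048],[0,-.15,.24]): w=W(q,P)[0]; print(P,w.round(4),((w-t)*1e3).round(1))
R=s["ee_rot"]; print("yaw err",q[2]-np.arctan2(-R[0][1]*-1*-1 if 0 else -(-R[0][1]),-R[1][1]))
print(np.arctan2(R[0][1],-R[1][1]),"tool yaw (ccw of y axis)")
E
```

```text
0 [0.63389182 0.08060124 0.14873759] 8.522036418237628
1 [0.63163234 0.08498633 0.15068547] 8.633641292846141
2 [0.6333257  0.0813384  0.14822469] 8.492649102105851
[[-0.6, 0.3], [0.1, 0.1], [0.7, 1.5], [-0.3, 0.8], [-0.5, -0.4], [-0.7, -0.6], [-0.8, 0.4], [-0.0, 0.0], [0.5, -0.3], [0.0, -0.5], [-0.3, -1.0], [-1.5, -0.9], [-0.3, -1.1], [-0.1, -0.8]]
top [-0.1665  0.03    0.062 ]
top [-0.168  -0.0325  0.062 ]
top [-0.0553  0.0017  0.062 ]
side lip top front [-0.1684 -0.0289  0.062 ]
[0, -0.15, 0.14] [[ 0.6555 -0.067   0.14  ]]
[-0.115, 0, 0.047] [[0.5196 0.0644 0.047 ]]
[-0.19, 0, 0.047] [[0.4454 0.0533 0.047 ]]
[-0.2, 0, 0.24] [0.4355 0.0518 0.24  ] [254.6 649.8  -1.9]
[-0.126, 0, 0.048] [0.5087 0.0627 0.048 ] [ 327.8  660.8 -193.9]
[0, -0.15, 0.24] [ 0.6555 -0.067   0.24  ] [474.5 531.   -1.9]
yaw err -0.14552643047932265
0.29375111952760985 tool yaw (ccw of y axis)
```

Emit:
move_arm(steps=[[1, [12, 30, 0], -0.05], [1, [22, 54, 0], -0.05], [1, [22, 54, 0], -0.045], [1, [22, 54, 0], 0], [1, [22, 54, 0], 0], [1, [22, 54, 0], 0], [1, [22, 54, 0], 0], [1, [22, 54, 0], 0], [1, [22, 54, 0], 0], [1, [22, 54, 0], 0]])

```text
time: 1.45
tool_pos: [0.3913, -0.0804, 0.2425]
ee_rot: [[0.989, 0.148, 0.001], [0.148, -0.989, -0.0], [0.0, 0.0, -1.0]]
contact_force: [0.7, 0.0, -0.1]
grip_width: -0.0004
grip_force: 0.0
```

Emit:
move_arm(steps=[[1, [22, 54, -20], 0], [1, [14, 50, -40], 0], [1, [8, 30, -40], 0], [1, [0, 0, 0], 0], [1, [0, 0, 0], 0]])

```text
time: 2.08
tool_pos: [0.4344, 0.0491, 0.1444]
ee_rot: [[0.989, 0.148, -0.0], [0.148, -0.989, 0.0], [-0.0, -0.0, -1.0]]
contact_force: [-0.4, -0.4, 0.8]
grip_width: -0.0001
grip_force: 0.0
```

Emit:
move_arm(steps=[[1, [0, 2, -40], 0], [1, [0, 0, -35], 0], [1, [0, 0, -20], 0], [1, [0, 0, 0], 0]])

```text
time: 2.58
tool_pos: [0.4343, 0.0505, 0.0492]
ee_rot: [[0.989, 0.147, -0.001], [0.147, -0.989, -0.001], [-0.001, 0.0, -1.0]]
contact_force: [0.5, 0.6, -0.1]
grip_width: 0.0001
grip_force: 0.0
```

Run:
```python
from h import *
a=imaging.grab_frame("side")[165:245,190:290]; b=imaging.grab_frame("top")[140:240,225:325]
r=lambda i:cv2.resize(i[:,:,::-1],(395,395*i.shape[0]//i.shape[1]),interpolation=cv2.INTER_CUBIC)
a,b=r(a),r(b); a=cv2.copyMakeBorder(a,0,b.shape[0]-a.shape[0],0,0,cv2.BORDER_CONSTANT)
cv2.imwrite("pics/c3.png",np.hstack([a,b]))
```

```text
(no output)
```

View pics/c3.png

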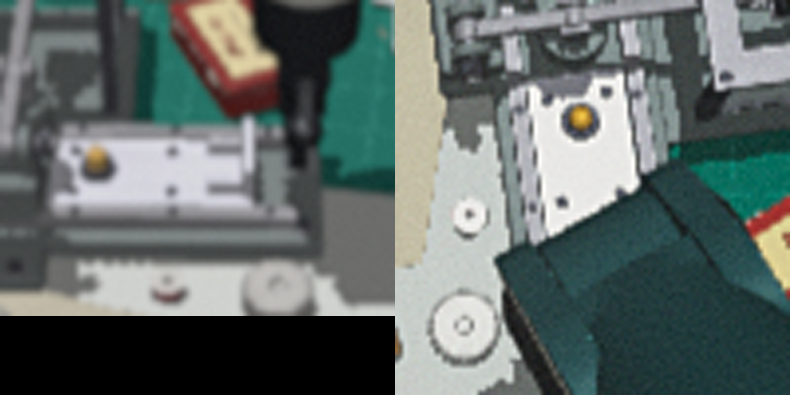

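The left (side) crop shows the closed fingers at about (300,150), between the rails and in front of the lip at (248,145). Now I'll push along the rail direction.

Emit:
move_arm(steps=[[1, [10, 1.7, 0], 0], [1, [8, 1.2, 0], 0], [1, [6, 0.9, 0], 0], [1, [7, 1.0, 0], 0], [1, [8, 1.2, 0], 0], [1, [8, 1.2, 0], 0], [1, [8, 1.2, 0], 0], [1, [7, 1.0, 0], 0]])

```text
time: 3.68
tool_pos: [0.4969, 0.061, 0.0491]
ee_rot: [[0.989, 0.148, -0.0], [0.148, -0.989, 0.0], [0.0, -0.0, -1.0]]
contact_force: [-2.2, -0.4, 0.9]
grip_width: 0.0001
grip_force: 1.2
```

Emit:
move_arm(steps=[[1, [4, 0.6, 0], 0], [1, [3, 0.4, 0], 0]])

```text
time: 3.92
tool_pos: [0.5035, 0.0619, 0.0491]
ee_rot: [[0.989, 0.148, -0.0], [0.148, -0.989, 0.0], [-0.0, -0.0, -1.0]]
contact_force: [-2.8, -0.5, 0.7]
grip_width: -0.0002
grip_force: 1.3
```

Emit:
move_arm(steps=[[1, [2, 0.3, 0], 0], [1, [0, 0, 0], 0]])

```text
time: 4.18
tool_pos: [0.5056, 0.0622, 0.0492]
ee_rot: [[0.989, 0.148, 0.0], [0.148, -0.989, 0.0], [0.0, -0.0, -1.0]]
contact_force: [-0.0, 0.5, 0.5]
grip_width: -0.0001
grip_force: 0.0
```

Expected home is at TCP x of about 0.509, so I'll creep until the force rises.

Emit:
move_arm(steps=[[1, [1.5, 0.2, 0], 0], [1, [1, 0.15, 0], 0]])

```text
time: 4.42
tool_pos: [0.5077, 0.0625, 0.0491]
ee_rot: [[0.989, 0.148, -0.0], [0.148, -0.989, -0.0], [-0.0, 0.0, -1.0]]
contact_force: [-3.0, -0.6, 3.4]
grip_width: -0.0001
grip_force: 1.7
```

Emit:
move_arm(steps=[[1, [1, 0.15, 0], 0], [1, [1, 0.15, 0], 0]])

```text
time: 4.68
tool_pos: [0.509, 0.0627, 0.049]
ee_rot: [[0.989, 0.148, -0.002], [0.148, -0.989, -0.001], [-0.002, 0.0, -1.0]]
contact_force: [-12.7, -1.1, 8.3]
grip_width: -0.0004
grip_force: 6.4
```

Emit:
move_arm(steps=[[1, [1, 0.15, 0], 0]])

```text
time: 4.8
tool_pos: [0.5091, 0.0627, 0.0488]
ee_rot: [[0.989, 0.148, -0.004], [0.148, -0.989, -0.001], [-0.004, 0.001, -1.0]]
contact_force: [-19.6, -2.7, 13.5]
grip_width: 0.0002
grip_force: 9.7
```

Emit:
move_arm(steps=[[1, [0, 0, 0], 0], [1, [0, 0, 0], 0], [1, [-4, -0.6, 0], 0], [1, [-10, -1.5, 0], 0], [1, [-20, -3, 0], 0], [1, [-10, -1.5, 40], 0], [1, [0, 0, 60], 0], [1, [0, 0, 60], 0], [1, [0, 0, 30], 0], [1, [0, 0, 0], 0]])

```text
time: 6.05
tool_pos: [0.4676, 0.0563, 0.2411]
ee_rot: [[0.989, 0.148, 0.004], [0.148, -0.989, -0.001], [0.004, 0.001, -1.0]]
contact_force: [-0.1, 0.3, -1.3]
grip_width: -0.0003
grip_force: 0.0
```

Run:
```python
from fit import *
q=np.load("q.npy"); t=ctrl.state()["tool_pos"]
print(((W(q,[0,-.15,.24])[0]-t)*1e3).round(1))
save("side","pics/s4.png",(150,125,280,240),5)
```

```text
[ 187.9 -123.3   -1.1]
```

View pics/s4.png

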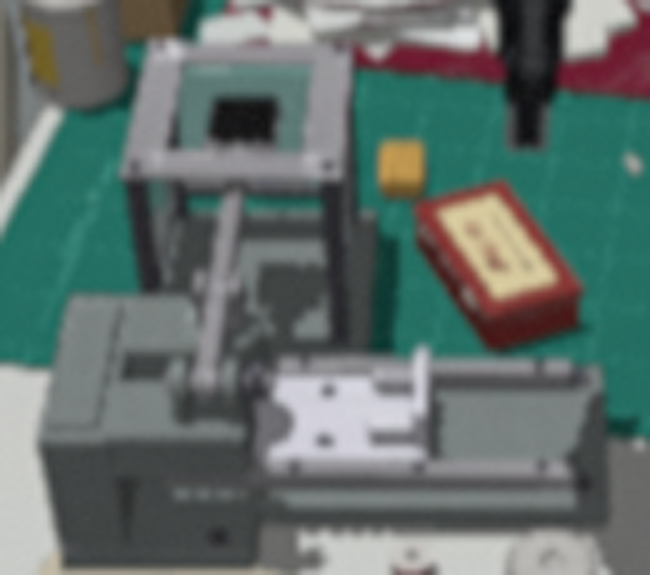

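The slide has moved in: the lip's top front edge is now at about (430,348), against (521,347) before. I'll check that number while moving above the window.

Emit:
move_arm(steps=[[1, [20, -13, 0], 0], [1, [40, -27, 0], 0], [1, [45, -30, 0], 0], [1, [45, -30, 0], 0], [1, [30, -18, 0], 0], [1, [8, -5, 0], 0], [1, [0, 0, 0], 0]])

```text
time: 6.98
tool_pos: [0.6543, -0.0662, 0.2377]
ee_rot: [[0.989, 0.149, -0.002], [0.149, -0.989, 0.001], [-0.002, -0.001, -1.0]]
contact_force: [0.9, 0.8, 0.7]
grip_width: 0.0
grip_force: 0.0
```

Run:
```python
from fit import *
q=np.load("q.npy"); s=ctrl.state(); t=s["tool_pos"]
w=px("side",*uv([(430,348)],5,(150,125))[0],.062); c,sn=np.cos(q[2]),np.sin(q[2]); d=w-[q[0],q[1],0]; print("lip x",c*d[0]+sn*d[1])
print(((W(q,[0,-.15,.24])[0]-t)*1e3).round(1),s["contact_force"])
a=imaging.grab_frame("side")[90:175,145:245]; b=imaging.grab_frame("top")[90:190,270:370]
r=lambda i:cv2.resize(i[:,:,::-1],(395,395*i.shape[0]//i.shape[1]),interpolation=cv2.INTER_CUBIC)
a,b=r(a),r(b); a=cv2.copyMakeBorder(a,0,b.shape[0]-a.shape[0],0,0,cv2.BORDER_CONSTANT)
cv2.imwrite("pics/c5.png",np.hstack([a,b]))
```

```text
lip x -0.1151637174260239
[ 1.2 -0.8  2.3] [0.92013719 0.80384109 0.72438274]
```

View pics/c5.png

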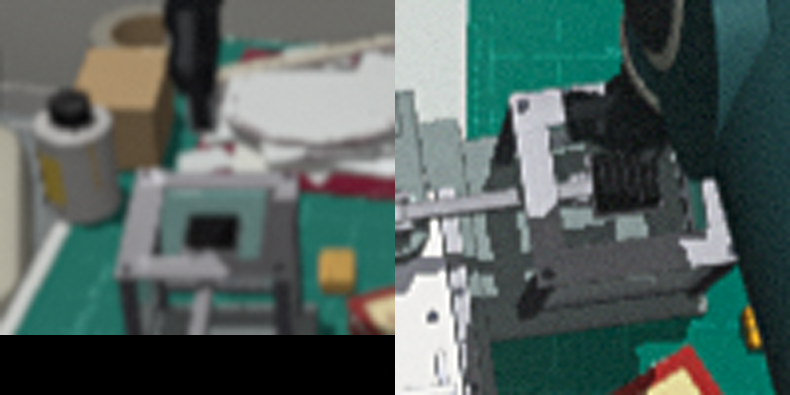

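The lip is at x = -115 mm, so the slide is home. The fingertip is centred over the window, so I'll descend.

Emit:
move_arm(steps=[[1, [1, -1, -30], 0], [1, [0, 0, -30], 0], [1, [0, 0, -16], 0], [1, [0, 0, -6], 0], [1, [0, 0, -6], 0], [1, [0, 0, -6], 0], [1, [0, 0, -6], 0], [1, [0, 0, -5], 0]])

```text
time: 8.07
tool_pos: [0.6562, -0.0678, 0.1342]
ee_rot: [[0.989, 0.148, 0.001], [0.148, -0.989, -0.0], [0.001, 0.0, -1.0]]
contact_force: [2.1, -2.4, 5.6]
grip_width: -0.0002
grip_force: 2.7
```

Emit:
move_arm(steps=[[1, [0, 0, -4], 0], [1, [0, 0, -3], 0]])

```text
time: 8.32
tool_pos: [0.6562, -0.0677, 0.1272]
ee_rot: [[0.989, 0.148, 0.001], [0.148, -0.989, 0.0], [0.001, 0.0, -1.0]]
contact_force: [1.3, -1.3, 5.1]
grip_width: -0.0004
grip_force: 2.8
```

Emit:
move_arm(steps=[[1, [0, 0, -2], 0], [1, [0, 0, 0], 0]])

```text
time: 8.57
tool_pos: [0.6562, -0.0677, 0.1252]
ee_rot: [[0.989, 0.148, 0.001], [0.148, -0.989, 0.0], [0.001, 0.0, -1.0]]
contact_force: [1.2, -1.6, 5.1]
grip_width: 0.0
grip_force: 2.5
```

Emit:
move_arm(steps=[[1, [0, 0, -1.5], 0], [1, [0, 0, 0], 0]])

```text
time: 8.82
tool_pos: [0.6563, -0.0676, 0.1245]
ee_rot: [[0.989, 0.148, 0.001], [0.148, -0.989, -0.0], [0.001, 0.0, -1.0]]
contact_force: [-2.3, -1.8, 14.6]
grip_width: -0.0002
grip_force: 7.1
```

Emit:
move_arm(steps=[[1, [0, 0, -1], 0], [1, [0, 0, 0], 0]])

```text
time: 9.07
tool_pos: [0.6564, -0.0676, 0.124]
ee_rot: [[0.989, 0.148, 0.001], [0.148, -0.989, -0.0], [0.001, 0.001, -1.0]]
contact_force: [-5.7, -0.8, 21.5]
grip_width: -0.0
grip_force: 10.6
```

The force rises sharply, so the lever is at its stop. I'll hold, then let it up slowly and withdraw.

Emit:
move_arm(steps=[[1, [0, 0, 0], 0], [1, [0, 0, 0], 0], [1, [0, 0, 0], 0], [1, [0, 0, 0], 0], [1, [0, 0, 6], 0], [1, [0, 0, 7], 0], [1, [0, 0, 7], 0], [1, [0, 0, 8], 0], [1, [0, 0, 12], 0], [1, [0, 0, 30], 0]])

```text
time: 10.32
tool_pos: [0.6548, -0.0675, 0.1922]
ee_rot: [[0.989, 0.149, -0.003], [0.149, -0.989, 0.001], [-0.003, -0.001, -1.0]]
contact_force: [-0.7, 0.3, -0.2]
grip_width: -0.0
grip_force: 0.0
```

Emit:
move_arm(steps=[[1, [0, 0, 40], 0], [1, [-20, 0, 20], 0], [1, [-50, -10, 0], 0], [1, [-55, -10, 0], 0], [1, [-55, -10, 0], 0], [1, [-30, -5, 0], 0], [1, [0, 0, 0], 0], [1, [0, 0, 0], 0]])

```text
time: 11.32
tool_pos: [0.4463, -0.1025, 0.253]
ee_rot: [[0.989, 0.148, 0.0], [0.148, -0.989, 0.0], [0.0, 0.0, -1.0]]
contact_force: [-0.3, 0.2, -0.0]
grip_width: 0.0002
grip_force: 0.0
```

Run:
```python
from h import *
a=imaging.grab_frame("side")[125:240,150:280]; b=imaging.grab_frame("top")[105:235,225:365]
r=lambda i:cv2.resize(i[:,:,::-1],(395,395*i.shape[0]//i.shape[1]),interpolation=cv2.INTER_CUBIC)
a,b=r(a),r(b); b=cv2.copyMakeBorder(b,0,max(0,a.shape[0]-b.shape[0]),0,0,cv2.BORDER_CONSTANT);a=cv2.copyMakeBorder(a,0,b.shape[0]-a.shape[0],0,0,cv2.BORDER_CONSTANT)
cv2.imwrite("pics/c6.png",np.hstack([a,b]))
```

```text
(no output)
```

View pics/c6.png

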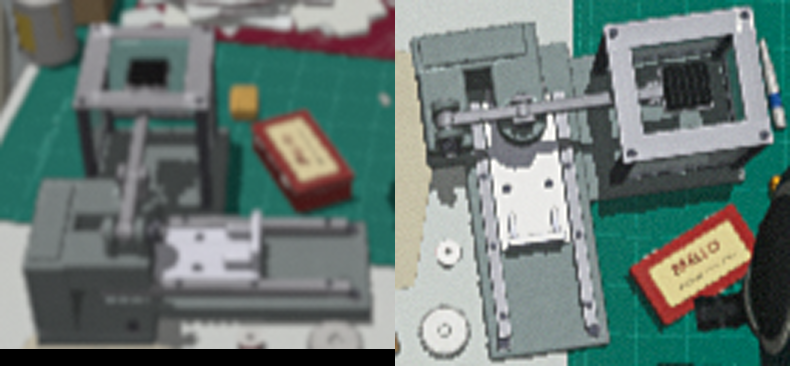

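The lever is up again (pad at (688,87)), the slide is home (lip at (533,240)), and the bystanders are where they were.

```bash
python3 -c "
from plant import job
print(job.hand_in())"
```

```text
the job is handed in; nothing more can be done
None
```

The job is handed in, with no verdict shown: the slide measured home at x -115 mm, the lever was pressed to its stop, held about 0.5 s and is up again, and nothing else looks moved; the rivet's closing was inferred from the lever reaching its stop, not seen.

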